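# Stand the fallen spice jar back up in its row

## Task

One of the spice jars on the low wooden tray has fallen over. Stand it upright, lid on top, on the bare cork disc, the gap it fell from in the row, well centred on the disc, and let go. Leave the other two containers on the tray standing where they are.

Things in the scene. Friction and masses are not known exactly. Their poses are not given: they have to be found in the camera images.
- spice_tray: Low wooden tray, fixed, 300 mm long (x axis, away from the robot at yaw 0) by 190 mm wide (y axis). Origin: centre of its underside. Floor 5 mm, lip (10 mm wide, all round) 12 mm above the worktop. Three flush cork discs, 60 mm across, in a row along x, 100 mm apart, 45 mm from the centre line on the left (+y) side: two carry a standing container, the fallen jar lies over the third.
- disc0 (a point): Centre of a cork disc on the tray's floor, 5 mm above the worktop, at tray x = -100 mm. The discs are alike; which one is free differs from start to start: it is the one without a standing container.
- disc1 (a point): Centre of a cork disc on the tray's floor, 5 mm above the worktop, at tray x = 0 mm. The discs are alike; which one is free differs from start to start: it is the one without a standing container.
- disc2 (a point): Centre of a cork disc on the tray's floor, 5 mm above the worktop, at tray x = 100 mm. The discs are alike; which one is free differs from start to start: it is the one without a standing container.
- fallen_jar: Clear spice jar, green and yellow label, black lid: round, 45 mm across, 105 mm tall (top 21 mm is the lid), rigid, about 0.11 kg. Origin: centre of its base; z axis from base to lid. At the start it lies flat on the tray's floor, base over the free disc, lid towards the tray's open -y side within about 15 degrees; it may roll. Some 50 mm of room for fingers on either side.
- standing_jar: Standing spice jar of the same shape with another label, 44 mm in diameter, 105 mm tall. Loose. Origin: centre of its base, z up.
- brown_jar: Standing brown jar with a blue screw lid, 48 mm in diameter, 88 mm tall. Loose. Origin: centre of its base, z up.
Mind the look-alikes: they are no part of the job. Leave any pink or red look-alike of the fallen_jar alone.

How it is judged:
By the outcome, as a careful person would: the job done as asked, in the order asked, and still so for the second after the job is handed in, with the robot touching nothing.
It also fails if it takes over 38 s, if anything falls off the work surface, if the arm or the gripper's body presses on something with over 40 N, if the wrist force passes 120 N, or if a joint passes its speed limit or range.

## Robot

A 7-joint arm with a two-finger parallel gripper is mounted at the origin on the work surface; the furniture and walls round the work are solid. World frame = base frame: x ahead of the robot, y to its left, z up, the work surface at z = 0. Lengths are in m, angles in rad, forces in N, time in s.
With the tool pointing down it reaches from about 0.425 to 0.975 m from the base axis. Payload 16.7 kg.
Tool frame: the origin (TCP) lies midway between the tips of the shut fingers; the grasp point (between the pads) lies 19 mm behind it; x points along the fingers, y is the direction in which the jaws open and shut, and the axes are right-handed (so a half turn about x gives the same grasp; the last joint's range is limited). The gripper opens to 85 mm and grips with 20 to 120 N. Pads are 22 mm wide; open, the fingers measure 114 mm over their backs; the gripper's body (76 mm by 85 mm) begins 54 mm behind the grasp point. The pads swing forward as they close: fully open they stand 13 mm farther back than shut.
Start: joints at [0.973, 0.426, 0.074, 1.606, -0.034, 1.111, -0.067], TCP at [0.293, -0.608, 0.231] pointing down, gripper open.
Joint ranges: [-2.85, 2.85], [-0.5, 2.14], [-1.23, 1.37], [0.21, 2.46], [-1.02, 4.16], [0.16, 2.05], [-2.73, 2.73]. Speed limits (rad/s): [1.89, 1.89, 2.39, 2.39, 3.01, 3.01, 3.01].

## Interface

Orientations are given as a unit quaternion [x, y, z, w].
In Python, from cell import ctrl gives the robot as it stands.
- The arm moves only by the shell command python3 -m crank 'ROWS' [FORCE]. ROWS is JSON, a list of rows, each an object of numbers: "fingers": the gripper's target within -1 to 1 (shut at 1, half-way at 0, fully open at -1); "dx", "dy", "dz": the shift along the tool's x, y, z as a fraction of full scale; "rx", "ry", "rz": the turn, a rotation vector about the tool's x, y, z as a fraction of full scale. A call has 1 to 20 rows; each row shifts and turns the commanded pose from where the row before left it, along the tool's axes as they then stand; what a row does not reach is not made up. Full scale, the value 1, is 0.025 m for a shift and 60 degrees for a turn. A row lasts 1/12 s, in which the tool goes at most 41.7 mm and 7.16 degrees, less where a joint would pass 70% of its speed; a pose out of reach is approached as far as the arm can. A call with a number of a shift or a turn outside -1 to 1 is refused whole. A call with a gripper value outside its range is refused whole. The fingers move at their own pace and stop on an object; FORCE is the grip in N (left out, the last holds). Time passes only in rows, so rows that do not move let the fingers close. It gives the time, the measured TCP pose, the force and the opening at its end, in the units of the state.
- ctrl.get_obs(): the state, without advancing time (a new reading comes with each control period).
- ctrl.snapshot(name): name is "scene" or "side" or "wrist"; returns the picture (420x560x3 uint8, blue, green, red); there is no depth.
- ctrl.calibration(name): a dict with "vfov" (degrees; the focal length in pixels is half the picture's height over the tangent of half this angle, whatever the lens; pixels are square), "cx", "cy" (the principal point, pixels), "k1" (the pictures are not rectified: a ray, as slopes to the right and down, at radius r is drawn at 1 + k1 r^2 times it, then the intrinsics apply), "rvec" (rotation vector, rad) and "tvec" (3), from world to camera coordinates, as OpenCV has them. Camera axes: x right, y down, z forward; pixel columns grow to the right and rows downward; lengths in m; the calibration is good to about 2 mm. A picture is of the moment at which its call begins: read the wrist's pose just before it. calibration takes no time and is no camera call; for the wrist camera it gives the pose at the moment of the call.
- ctrl.close_job(): hands the job in, once; it reports no verdict.
The state is a dict: "time_s": time; "joint_pos": joint angles; "joint_vel": joint speeds; "joint_torque": joint torques, N m; "ee_pos": TCP position; "tcp_rot": TCP orientation; "wrist_force": force on the tool from outside, world axes, zero at the start; "wrist_torque": the same for the moment, N m; "gripper_width": opening from 0.0 (shut) to 1.0 (fully open).
Only numpy, scipy, OpenCV 4.12 (cv2) and the standard library are available. Lean on these libraries where they do the work, as an engineer would, in place of code of your own. Each camera call takes 0.05 s, during which the arm holds its last target. There are 200 camera calls.

## Working session

There is one attempt and no reset: what is moved stays moved. The work goes in short steps, Python scripts to look and compute and a shell command to move; the robot and the scene stay as the last step left them, time stands still between calls to the robot, and variables do not carry over. Pictures are saved under pics/ and viewed, about 8 in all and at most 12, crops included, and the job is handed in when it is done.

```bash
mkdir -p pics; cat > h.py <<'E'
import numpy as np, cv2
from cell import ctrl
from scipy.spatial.transform import Rotation as R
def cal(n):
    c=ctrl.calibration(n); f=210/np.tan(np.radians(c["vfov"])/2)
    return c,f,R.from_rotvec(np.ravel(c["rvec"])).as_matrix(),np.ravel(c["tvec"])
def ray(n,u,v,C=None):
    c,f,Rm,t=C or cal(n); d=np.array([(u-c["cx"])/f,(v-c["cy"])/f]); s=d.copy()
    for _ in range(30): s=d/(1+c["k1"]*(s@s))
    return -Rm.T@t, Rm.T@np.array([*s,1])
def onz(n,u,v,z,C=None):
    o,d=ray(n,u,v,C); return o+d*(z-o[2])/d[2]
def proj(n,p,C=None):
    c,f,Rm,t=C or cal(n); q=Rm@np.array(p)+t; s=q[:2]/q[2]; s=s*(1+c["k1"]*(s@s)); return s*f+[c["cx"],c["cy"]]
def tool():
    o=ctrl.get_obs(); return np.array(o["ee_pos"]),R.from_quat(o["tcp_rot"]).as_matrix(),o
E
python3 - <<'E'
from h import *
for n in ["scene","side","wrist"]:
    cv2.imwrite(f"pics/{n}0.png",ctrl.snapshot(n)); c,f,Rm,t=cal(n); print(n,f,c["k1"],-Rm.T@t,Rm[2])
p,M,o=tool();print(p,M.round(3),o["time_s"],o["gripper_width"])
E
```

```text
scene 459.6088059006684 -0.07179205487118825 [0.13108813 0.43116672 0.73021177] [ 0.39766403 -0.5274328  -0.7507849 ]
side 485.3965755505312 -0.11167847507491878 [0.3541321  0.81210232 0.50273243] [ 0.1414405  -0.88070796 -0.45204875]
wrist 363.53331698424967 -0.0428456312649432 [ 0.35837861 -0.5763678   0.37356714] [-0.25884533 -0.12405101 -0.95791985]
[ 0.29272451 -0.60790433  0.23078308] [[-0.     0.434 -0.901]
 [ 0.001 -0.901 -0.434]
 [-1.    -0.001  0.   ]] 0.15 0.9965538915332236
```

View pics/scene0.png

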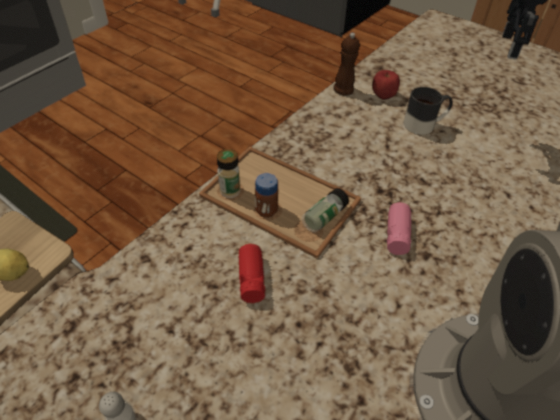

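View pics/side0.png

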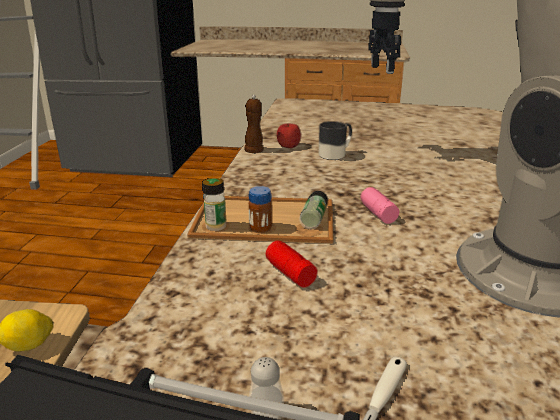

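The scene view shows the fallen jar at the robot end of the tray: base ≈(310,225), lid ≈(340,198). The standing ones are at (229,175) and (266,195). The side view shows the fallen jar at (311,222)–(320,197). Next I'll enlarge both.

```bash
python3 - <<'E'
from h import *
a=cv2.imread("pics/scene0.png")[140:260,190:370]; b=cv2.imread("pics/side0.png")[170:250,180:345]
a=cv2.resize(a,None,fx=4,fy=4,interpolation=3)
b=cv2.resize(b,None,fx=4,fy=4,interpolation=3)
cv2.imwrite("pics/a.png",a);cv2.imwrite("pics/b.png",b)
for q in [(202,195),(253,153),(358,203),(317,248)]: print(q,onz("scene",*q,.012).round(3))
for q in [(310,225),(340,198)]: print(q,onz("scene",*q,.0275).round(3))
for q in [(190,238),(332,240),(332,200)]: print(q,onz("side",*q,.012).round(3))
E
```

```text
(202, 195) [ 0.67  -0.01   0.012]
(253, 153) [ 0.672 -0.183  0.012]
(358, 203) [ 0.395 -0.202  0.012]
(317, 248) [ 0.395 -0.048  0.012]
(310, 225) [ 0.433 -0.076  0.027]
(340, 198) [ 0.427 -0.176  0.027]
(190, 238) [0.671 0.006 0.012]
(332, 240) [ 0.387 -0.03   0.012]
(332, 200) [ 0.399 -0.215  0.012]
```

View pics/a.png

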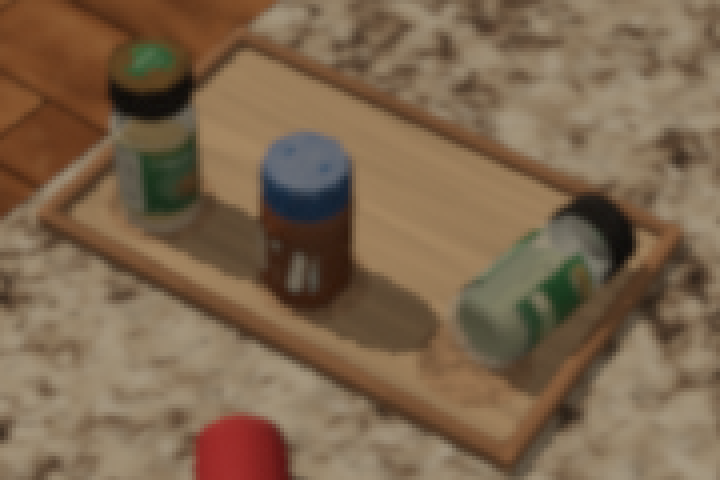

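View pics/b.png

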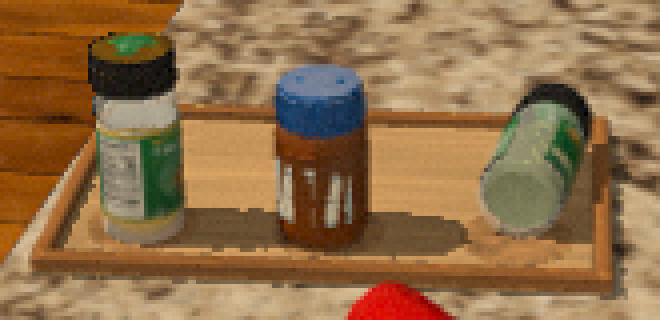

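Crops: tray lip corners in crop a at (40,210), (243,33), (682,232), (510,468). Jar base-disc centre is ≈(485,323) in a and (522,201) in b, with the lid end ≈(612,228) in a. The free disc is the nearest one (disc0).

```bash
python3 - <<'E'
from h import *
A=lambda x,y:(190+(x+.5)/4-.5,140+(y+.5)/4-.5)
B=lambda x,y:(180+(x+.5)/4-.5,170+(y+.5)/4-.5)
sc=[onz("scene",*A(*q),.012) for q in [(40,210),(243,33),(682,232),(510,468)]]
sd=[onz("side",*B(*q),.012) for q in [(33,262),(95,105),(610,117),(612,280)]]
for P in (sc,sd):
    P=np.array(P)[:,:2]; c=P.mean(0); ax=(P[0]+P[1]-P[2]-P[3])/2; w=(P[0]+P[3]-P[1]-P[2])/2
    print(P.round(3).tolist(),"c",c,"len",np.hypot(*ax),np.hypot(*w),"yaw",np.degrees(np.arctan2(ax[1],ax[0])),np.degrees(np.arctan2(-w[0],w[1])))
    x=ax/np.hypot(*ax); y=np.array([-x[1],x[0]])
    for i in (-.1,0,.1): print("disc",c+i*x+.045*y)
print("base",onz("scene",*A(485,323),.0275),onz("side",*B(522,201),.0275))
print("lidtop",onz("scene",*A(612,228),.0275),onz("side",*B(560,97),.0275))
print("midtop", onz("scene",*A(545,262),.05))
E
```

```text
[[0.68, -0.013], [0.689, -0.193], [0.4, -0.218], [0.383, -0.032]] c [ 0.53814398 -0.11411507] len 0.2935686560711162 0.1837480549122297 yaw 4.201096036385712 4.012452533162159
disc [ 0.43511609 -0.07656171]
disc [ 0.5348474  -0.06923599]
disc [ 0.63457871 -0.06191026]
[[0.679, -0.004], [0.703, -0.191], [0.399, -0.221], [0.386, -0.032]] c [ 0.54170561 -0.11209331] len 0.2999613756688113 0.18900264090008853 yaw 5.463070425910241 5.786885876758619
disc [ 0.43787565 -0.07681812]
disc [ 0.53742142 -0.06729771]
disc [ 0.6369672  -0.05777729]
base [ 0.4390725  -0.08739633  0.0275    ] [ 0.43644754 -0.07957915  0.0275    ]
lidtop [ 0.42480204 -0.18322574  0.0275    ] [ 0.42810601 -0.21095914  0.0275    ]
midtop [ 0.42895557 -0.1224895   0.05      ]
```

Both views agree: disc0 ≈ (0.436,-0.076), jar base ≈ (0.438,-0.083), lid end ≈ (0.427,-0.19), tray yaw ≈ 5°. The plan has three steps:
1. Grasp the jar with the tool leaning about 40° over the lid.
2. Pitch it 90° about the jaw axis.
3. Set it down.

First I'll turn the tool and move over the jar.

```bash
python3 -m crank '[{"rx":-0.119,"fingers":-1},{"rx":-0.119},{"rx":-0.119},{"rx":-0.119},{"rx":-0.119},{"rx":-0.119},{"rx":-0.119},{"rx":-0.119},{"dz":-1,"dy":0.225},{"dz":-1,"dy":0.225},{"dz":-1,"dy":0.225},{"dz":-1,"dy":0.225},{"dz":-1,"dy":0.225},{"dz":-1,"dy":0.225},{"dz":-1,"dy":0.225},{"dz":-1,"dy":0.225},{"dz":-1,"dy":0.225},{"dz":-1,"dy":0.225},{"dz":-1,"dy":0.225},{"dz":-1,"dy":0.225}]' 40
python3 -m crank '[{"dz":-1,"dy":0.225},{"dz":-1,"dy":0.225},{"dz":-1,"dy":0.225},{"dz":-1,"dy":0.225},{"dz":-1,"dy":0.225},{"dz":-1,"dy":0.225},{},{}]'
python3 - <<'E'
from h import *
p,M,o=tool();print(p,M.round(3).tolist(),o["time_s"],np.round(o["joint_pos"],2))
C=cal("wrist");im=ctrl.snapshot("wrist");cv2.imwrite("pics/w1.png",im)
np.save("w1.npy",np.array([C],dtype=object),allow_pickle=True)
for q in [(.438,-.083,.0275),(.427,-.19,.0275),(.436,-.076,.005)]: print(proj("wrist",q,C))
E
```

```text
[ 0.29272451 -0.60790433  0.23078308] [[-0.0, 0.434, -0.901], [0.001, -0.901, -0.434], [-1.0, -0.001, 0.0]] 0.15 [ 0.97  0.43  0.07  1.61 -0.03  1.11 -0.07]
[-188.43719892 -216.66458997]
[ -99.26419883 -170.86712232]
[-173.12279124 -203.95682441]invalid input
invalid input
```

View pics/w1.png

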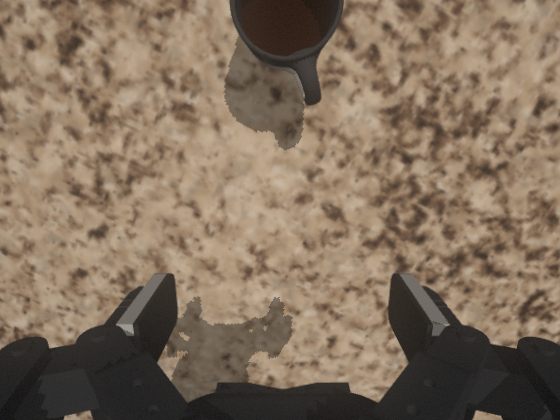

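The rows were refused (the picture just shows the mug at the start position, five views used). I'll try with "fingers" in every row.

```bash
python3 -m crank '[{"rx":-0.119,"fingers":-1}]' 40; python3 -m crank '[{"fingers":-1,"dx":0,"dy":0,"dz":0,"rx":-0.119,"ry":0,"rz":0}]' 40
```

```text
time_s: 0.28
ee_pos: [0.2929, -0.6079, 0.231]
tcp_rot: [-0.678, -0.199, 0.679, -0.199]
wrist_force: [-0.8, -0.2, -0.1]
gripper_width: 0.994invalid input
```

```bash
python3 -m crank '[{"rx":-0.119,"fingers":-1},{"rx":-0.119,"fingers":-1}]' 40 2>&1; echo; echo ---;  python3 -m crank '[{"fingers":-1,"dx":0,"dy":0,"dz":0,"rx":-0.119,"ry":0,"rz":0}]' 2>&1
```

```text
invalid input

---
time_s: 0.37
ee_pos: [0.293, -0.6079, 0.2311]
tcp_rot: [-0.664, -0.244, 0.664, -0.243]
wrist_force: [-0.0, -0.4, 0.0]
gripper_width: 0.999
```

All seven keys are required; two turn rows are done, six remain.

```bash
python3 -m crank '[{"fingers":-1,"dx":0,"dy":0,"dz":0,"rx":-0.119,"ry":0,"rz":0},{"fingers":-1,"dx":0,"dy":0,"dz":0,"rx":-0.119,"ry":0,"rz":0},{"fingers":-1,"dx":0,"dy":0,"dz":0,"rx":-0.119,"ry":0,"rz":0},{"fingers":-1,"dx":0,"dy":0,"dz":0,"rx":-0.119,"ry":0,"rz":0},{"fingers":-1,"dx":0,"dy":0,"dz":0,"rx":-0.119,"ry":0,"rz":0},{"fingers":-1,"dx":0,"dy":0,"dz":0,"rx":-0.119,"ry":0,"rz":0},{"fingers":-1,"dx":0,"dy":0.225,"dz":-1,"rx":0,"ry":0,"rz":0},{"fingers":-1,"dx":0,"dy":0.225,"dz":-1,"rx":0,"ry":0,"rz":0},{"fingers":-1,"dx":0,"dy":0.225,"dz":-1,"rx":0,"ry":0,"rz":0},{"fingers":-1,"dx":0,"dy":0.225,"dz":-1,"rx":0,"ry":0,"rz":0},{"fingers":-1,"dx":0,"dy":0.225,"dz":-1,"rx":0,"ry":0,"rz":0},{"fingers":-1,"dx":0,"dy":0.225,"dz":-1,"rx":0,"ry":0,"rz":0},{"fingers":-1,"dx":0,"dy":0.225,"dz":-1,"rx":0,"ry":0,"rz":0},{"fingers":-1,"dx":0,"dy":0.225,"dz":-1,"rx":0,"ry":0,"rz":0},{"fingers":-1,"dx":0,"dy":0.225,"dz":-1,"rx":0,"ry":0,"rz":0},{"fingers":-1,"dx":0,"dy":0.225,"dz":-1,"rx":0,"ry":0,"rz":0}]' 40
python3 -m crank '[{"fingers":-1,"dx":0,"dy":0.225,"dz":-1,"rx":0,"ry":0,"rz":0},{"fingers":-1,"dx":0,"dy":0.225,"dz":-1,"rx":0,"ry":0,"rz":0},{"fingers":-1,"dx":0,"dy":0.225,"dz":-1,"rx":0,"ry":0,"rz":0},{"fingers":-1,"dx":0,"dy":0.225,"dz":-1,"rx":0,"ry":0,"rz":0},{"fingers":-1,"dx":0,"dy":0.225,"dz":-1,"rx":0,"ry":0,"rz":0},{"fingers":-1,"dx":0,"dy":0.225,"dz":-1,"rx":0,"ry":0,"rz":0},{"fingers":-1,"dx":0,"dy":0.225,"dz":-1,"rx":0,"ry":0,"rz":0},{"fingers":-1,"dx":0,"dy":0.225,"dz":-1,"rx":0,"ry":0,"rz":0},{"fingers":-1,"dx":0,"dy":0,"dz":0,"rx":0,"ry":0,"rz":0},{"fingers":-1,"dx":0,"dy":0,"dz":0,"rx":0,"ry":0,"rz":0}]'
python3 - <<'E'
from h import *
p,M,o=tool();print(p,M.round(3).tolist(),o["time_s"],np.round(o["joint_pos"],2))
C=cal("wrist");im=ctrl.snapshot("wrist");cv2.imwrite("pics/w2.png",im)
import pickle;pickle.dump(C,open("w2.pkl","wb"))
for q in [(.438,-.083,.0275),(.427,-.19,.0275),(.436,-.076,.005)]: print(proj("wrist",q,C))
E
```

```text
time_s: 1.7
ee_pos: [0.38, -0.3659, 0.2313]
tcp_rot: [-0.53, -0.468, 0.53, -0.468]
wrist_force: [0.6, 0.8, 0.3]
gripper_width: 1.002
time_s: 2.53
ee_pos: [0.4498, -0.1732, 0.2314]
tcp_rot: [0.53, 0.468, -0.53, 0.468]
wrist_force: [-0.0, 0.1, -1.0]
gripper_width: 0.998
[ 0.44976343 -0.17324684  0.23136612] [[0.0, 0.992, -0.122], [0.0, -0.122, -0.992], [-1.0, 0.0, -0.0]] 2.5333 [ 0.61  0.13 -0.41  2.01  0.06  1.01  0.05]
[257.49856149  85.75825417]
[261.7808939  200.41029695]
[255.9560139   79.53647691]
```

View pics/w2.png

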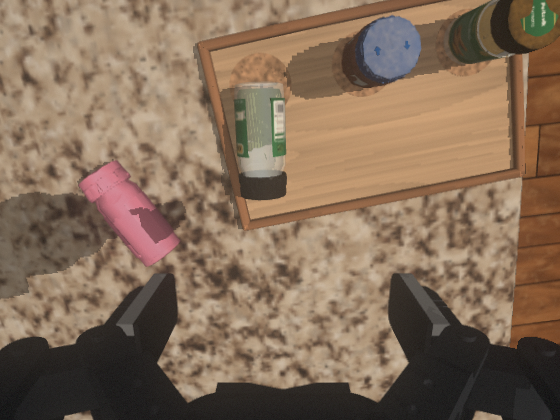

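The wrist view shows the jar's base at ≈(260.5,85) and its lid end at ≈(264,196). The cork disc's far edge is at row ≈54, spanning x 230–290. The tray's near-side corners are (200,42) and (244,229), with the lip close to the lid. Now for the numbers.

```bash
python3 - <<'E'
from h import *
import pickle; C=pickle.load(open("w2.pkl","rb"))
z=lambda u,v,h:onz("wrist",u,v,h,C)
b=(z(236,86,.0275)+z(286,84,.0275))/2; l=(z(240,197,.0275)+z(287,194,.0275))/2
print("widths",np.linalg.norm(z(236,86,.0275)-z(286,84,.0275)),np.linalg.norm(z(240,197,.0275)-z(287,194,.0275)))
print("base",b,"lid",l,"len",np.linalg.norm(l-b)); d=(l-b)/np.linalg.norm(l-b); print("dir",d,np.degrees(np.arctan2(d[0],-d[1])))
A,B,D=z(199,42,.012),z(245,229,.012),z(522,177,.012); print("corners",A,B,D,np.linalg.norm(A-B),np.linalg.norm(D-B))
u=(D-B)/np.linalg.norm(D-B); v=np.array([-u[1],u[0],0]); c=B+.15*u+.095*v
print("yaw",np.degrees(np.arctan2(u[1],u[0])),"ctr",c,"disc0",c-.1*u+.045*v)
print("disc img: left/right/top",z(230,80,.005),z(290,80,.005),z(260,53,.005))
for s in (.03,.045,.06,.1): print(s,"pt",b+s*d,"to inner lip",(b+s*d-B)@u-.01, "tray y",(b+s*d-c)@v)
print(z(390,52,.06), "brown")
E
```

```text
widths 0.04536775014967518 0.04634801866366517
base [ 0.44121706 -0.08272073  0.0275    ] lid [ 0.42933293 -0.18525853  0.0275    ] len 0.10322419483400976
dir [-0.11512933 -0.99335051  0.        ] -6.611084707813125
corners [ 0.3889472  -0.03710423  0.012     ] [ 0.40366239 -0.22272825  0.012     ] [ 0.69498586 -0.20193837  0.012     ] 0.1862063713183842 0.2920643449165124
yaw 4.0819098285756255 ctr [ 0.54651955 -0.11729186  0.012     ] disc0 [ 0.44357001 -0.07952426  0.012     ]
disc img: left/right/top [ 0.41115379 -0.07327152  0.005     ] [ 0.46841938 -0.08046359  0.005     ] [ 0.44315921 -0.05282567  0.005     ]
0.03 pt [ 0.43776318 -0.11252124  0.0275    ] to inner lip 0.03185909344065101 tray y 0.012500065347775535
0.045 pt [ 0.43603624 -0.1274215   0.0275    ] to inner lip 0.0290758963681801 tray y -0.002239467007621289
0.06 pt [ 0.4343093  -0.14232176  0.0275    ] to inner lip 0.02629269929570921 tray y -0.01697899936301809
0.1 pt [ 0.42970412 -0.18205578  0.0275    ] to inner lip 0.01887084043578687 tray y -0.05628441897740959
[ 0.54953815 -0.07164005  0.06      ] brown
```

Final jar pose needs the tool pitched -50° from vertical; the grasp wants +40°. I'll test the end orientation in the air first, near the final spot.

```bash
python3 -m crank '[{"fingers":-1,"dx":0.7,"dy":0,"dz":-1,"rx":0,"ry":0,"rz":0},{"fingers":-1,"dx":0.7,"dy":0,"dz":-1,"rx":0,"ry":0,"rz":0},{"fingers":-1,"dx":0.7,"dy":0,"dz":-1,"rx":0,"ry":0,"rz":0},{"fingers":-1,"dx":0,"dy":0,"dz":0,"rx":0,"ry":-0.119,"rz":0},{"fingers":-1,"dx":0,"dy":0,"dz":0,"rx":0,"ry":-0.119,"rz":0},{"fingers":-1,"dx":0,"dy":0,"dz":0,"rx":0,"ry":-0.119,"rz":0},{"fingers":-1,"dx":0,"dy":0,"dz":0,"rx":0,"ry":-0.119,"rz":0},{"fingers":-1,"dx":0,"dy":0,"dz":0,"rx":0,"ry":-0.119,"rz":0},{"fingers":-1,"dx":0,"dy":0,"dz":0,"rx":0,"ry":-0.119,"rz":0},{"fingers":-1,"dx":0,"dy":0,"dz":0,"rx":0,"ry":-0.119,"rz":0},{"fingers":-1,"dx":0,"dy":0,"dz":0,"rx":0,"ry":0,"rz":0},{"fingers":-1,"dx":0,"dy":0,"dz":0,"rx":0,"ry":0,"rz":0}]'
python3 - <<'E'
from h import *
p,M,o=tool();print(p,M.round(3).tolist(),np.round(o["joint_pos"],2))
E
```

```text
time_s: 3.58
ee_pos: [0.4584, -0.0995, 0.1771]
tcp_rot: [-0.257, -0.23, 0.704, -0.621]
wrist_force: [1.5, -0.9, -0.3]
gripper_width: 1.002
[ 0.45837906 -0.09950588  0.1771402 ] [[-0.097, 0.992, -0.076], [-0.755, -0.124, -0.644], [-0.648, -0.005, 0.762]] [-0.07  0.44 -0.44  2.08  0.84  1.42 -1.12]
```

The final orientation is reachable. Now swing back to the +40° grasp pitch.

```bash
python3 -m crank '[{"fingers":-1,"dx":0,"dy":0,"dz":0,"rx":0,"ry":0.119,"rz":0},{"fingers":-1,"dx":0,"dy":0,"dz":0,"rx":0,"ry":0.119,"rz":0},{"fingers":-1,"dx":0,"dy":0,"dz":0,"rx":0,"ry":0.119,"rz":0},{"fingers":-1,"dx":0,"dy":0,"dz":0,"rx":0,"ry":0.119,"rz":0},{"fingers":-1,"dx":0,"dy":0,"dz":0,"rx":0,"ry":0.119,"rz":0},{"fingers":-1,"dx":0,"dy":0,"dz":0,"rx":0,"ry":0.119,"rz":0},{"fingers":-1,"dx":0,"dy":0,"dz":0,"rx":0,"ry":0.119,"rz":0},{"fingers":-1,"dx":0,"dy":0,"dz":1,"rx":0,"ry":0.119,"rz":0},{"fingers":-1,"dx":0,"dy":0,"dz":1,"rx":0,"ry":0.119,"rz":0},{"fingers":-0.4,"dx":0,"dy":0,"dz":0,"rx":0,"ry":0.119,"rz":0},{"fingers":-0.4,"dx":0,"dy":0,"dz":0,"rx":0,"ry":0.119,"rz":0},{"fingers":-0.4,"dx":0,"dy":0,"dz":0,"rx":0,"ry":0.119,"rz":0},{"fingers":-0.4,"dx":0,"dy":0,"dz":0,"rx":0,"ry":0.07,"rz":0},{"fingers":-0.4,"dx":0,"dy":0,"dz":0,"rx":0,"ry":0,"rz":0},{"fingers":-0.4,"dx":0,"dy":0,"dz":0,"rx":0,"ry":0,"rz":0}]'
python3 - <<'E'
from h import *
p,M,o=tool();print(p,M.round(3).tolist(),np.round(o["joint_pos"],2))
b=np.array([.441,-.083,.0275]);d=np.array([-.115,-.9934,0]); g=b+.055*d
x=M[:,0]; t=g+.019*x; t[2]=.018   # TCP target, raised
t[:2]=(g+x*(.018-.0275)/x[2])[:2]
print("target",t,"tool-frame rows",M.T@(t-p)/.025)
E
```

```text
time_s: 4.83
ee_pos: [0.4524, -0.1411, 0.1759]
tcp_rot: [0.671, 0.591, -0.339, 0.293]
wrist_force: [0.0, 0.1, -0.7]
gripper_width: 0.704
[ 0.45238281 -0.1411261   0.1758635 ] [[0.072, 0.992, -0.108], [0.593, -0.13, -0.795], [-0.802, -0.007, -0.597]] [ 0.96  0.41 -0.49  1.98 -0.46  1.09  0.62]
target [ 0.43552512 -0.13061072  0.018     ] tool-frame rows [ 5.26483309 -0.67696443  3.51116435]
```

```bash
python3 -m crank '[{"fingers":-0.4,"dx":0.658,"dy":-0.12,"dz":0.439,"rx":0,"ry":0,"rz":0},{"fingers":-0.4,"dx":0.658,"dy":-0.12,"dz":0.439,"rx":0,"ry":0,"rz":0},{"fingers":-0.4,"dx":0.658,"dy":-0.12,"dz":0.439,"rx":0,"ry":0,"rz":0},{"fingers":-0.4,"dx":0.658,"dy":-0.12,"dz":0.439,"rx":0,"ry":0,"rz":0},{"fingers":-0.4,"dx":0.658,"dy":-0.12,"dz":0.439,"rx":0,"ry":0,"rz":0},{"fingers":-0.4,"dx":0.658,"dy":-0.08,"dz":0.439,"rx":0,"ry":0,"rz":0},{"fingers":-0.4,"dx":0.4,"dy":0,"dz":0.25,"rx":0,"ry":0,"rz":0},{"fingers":-0.4,"dx":0.25,"dy":0,"dz":0.2,"rx":0,"ry":0,"rz":0},{"fingers":-0.4,"dx":0,"dy":0,"dz":0,"rx":0,"ry":0,"rz":0},{"fingers":-0.4,"dx":0,"dy":0,"dz":0,"rx":0,"ry":0,"rz":0}]'
python3 - <<'E'
from h import *
p,M,o=tool();print(p,M.round(3).tolist())
t=np.array([.4355,-.1306,.018]);print(M.T@(t-p)/.025)
E
```

```text
time_s: 5.67
ee_pos: [0.436, -0.1291, 0.0385]
tcp_rot: [0.669, 0.593, -0.338, 0.294]
wrist_force: [0.2, 0.3, 0.7]
gripper_width: 0.701
[ 0.43601213 -0.12905921  0.03845864] [[0.068, 0.992, -0.104], [0.595, -0.124, -0.794], [-0.801, -0.008, -0.599]]
[ 0.61740601 -0.00608122  0.54099945]
```

```bash
python3 -m crank '[{"fingers":-0.4,"dx":0.3,"dy":0,"dz":0.27,"rx":0,"ry":0,"rz":0},{"fingers":-0.4,"dx":0.32,"dy":0,"dz":0.27,"rx":0,"ry":0,"rz":0},{"fingers":-0.4,"dx":0,"dy":0,"dz":0,"rx":0,"ry":0,"rz":0},{"fingers":1,"dx":0,"dy":0,"dz":0,"rx":0,"ry":0,"rz":0},{"fingers":1,"dx":0,"dy":0,"dz":0,"rx":0,"ry":0,"rz":0},{"fingers":1,"dx":0,"dy":0,"dz":0,"rx":0,"ry":0,"rz":0},{"fingers":1,"dx":0,"dy":0,"dz":0,"rx":0,"ry":0,"rz":0},{"fingers":1,"dx":0,"dy":0,"dz":0,"rx":0,"ry":0,"rz":0}]' 50
python3 - <<'E'
from h import *
p,M,o=tool();print(p,M.round(3).tolist(),o["wrist_torque"]); cv2.imwrite("pics/g.png",cv2.resize(ctrl.snapshot("side")[150:260,180:370],None,fx=3,fy=3))
E
```

```text
time_s: 6.33
ee_pos: [0.4352, -0.1304, 0.0174]
tcp_rot: [0.669, 0.593, -0.338, 0.293]
wrist_force: [0.0, 0.3, -1.2]
gripper_width: 0.494
[ 0.43517298 -0.13043003  0.01743288] [[0.067, 0.992, -0.105], [0.596, -0.124, -0.794], [-0.8, -0.009, -0.599]] [-0.76271187  0.11422029 -0.04154607]
```

View pics/g.png

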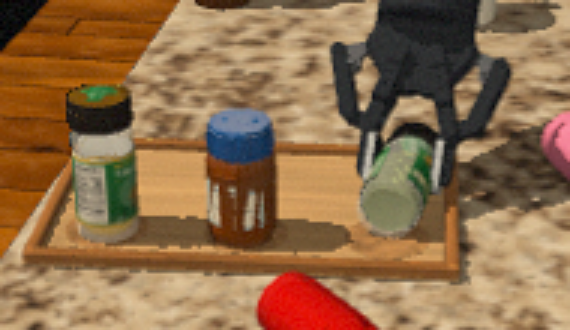

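The side view shows the jar held between the pads mid-body, with the neighbours untouched. Next: lift and pitch 90°.

```bash
python3 -m crank '[{"fingers":1,"dx":-0.4,"dy":0,"dz":-0.3,"rx":0,"ry":0,"rz":0},{"fingers":1,"dx":-0.8,"dy":0,"dz":-0.6,"rx":0,"ry":0,"rz":0},{"fingers":1,"dx":-0.8,"dy":0,"dz":-0.6,"rx":0,"ry":0,"rz":0},{"fingers":1,"dx":-0.8,"dy":0,"dz":-0.6,"rx":0,"ry":0,"rz":0},{"fingers":1,"dx":-0.4,"dy":0,"dz":-0.3,"rx":0,"ry":0,"rz":0},{"fingers":1,"dx":0,"dy":0,"dz":0,"rx":0,"ry":-0.1,"rz":0},{"fingers":1,"dx":0,"dy":0,"dz":0,"rx":0,"ry":-0.1,"rz":0},{"fingers":1,"dx":0,"dy":0,"dz":0,"rx":0,"ry":-0.1,"rz":0},{"fingers":1,"dx":0,"dy":0,"dz":0,"rx":0,"ry":-0.1,"rz":0},{"fingers":1,"dx":0,"dy":0,"dz":0,"rx":0,"ry":-0.1,"rz":0},{"fingers":1,"dx":0,"dy":0,"dz":0,"rx":0,"ry":-0.1,"rz":0},{"fingers":1,"dx":0,"dy":0,"dz":0,"rx":0,"ry":-0.1,"rz":0},{"fingers":1,"dx":0,"dy":0,"dz":0,"rx":0,"ry":-0.1,"rz":0}]'
python3 -m crank '[{"fingers":1,"dx":0,"dy":0,"dz":0,"rx":0,"ry":-0.1,"rz":0},{"fingers":1,"dx":0,"dy":0,"dz":0,"rx":0,"ry":-0.1,"rz":0},{"fingers":1,"dx":0,"dy":0,"dz":0,"rx":0,"ry":-0.1,"rz":0},{"fingers":1,"dx":0,"dy":0,"dz":0,"rx":0,"ry":-0.1,"rz":0},{"fingers":1,"dx":0,"dy":0,"dz":0,"rx":0,"ry":-0.1,"rz":0},{"fingers":1,"dx":0,"dy":0,"dz":0,"rx":0,"ry":-0.1,"rz":0},{"fingers":1,"dx":0,"dy":0,"dz":0,"rx":0,"ry":-0.1,"rz":0},{"fingers":1,"dx":0,"dy":0,"dz":0,"rx":0,"ry":0,"rz":0},{"fingers":1,"dx":0,"dy":0,"dz":0,"rx":0,"ry":0,"rz":0},{"fingers":1,"dx":0,"dy":0,"dz":0,"rx":0,"ry":0,"rz":0}]'
python3 - <<'E'
from h import *
p,M,o=tool();print(p,M.round(3).tolist(),np.round(o["joint_pos"],2))
a=ctrl.snapshot("side");b=ctrl.snapshot("scene");cv2.imwrite("pics/s3.png",a);cv2.imwrite("pics/c3.png",b)
cv2.imwrite("pics/m3.png",np.vstack([cv2.resize(a[110:250,180:380],None,fx=3,fy=2,interpolation=3) if 0 else cv2.resize(a[120:245,180:380],None,fx=2.4,fy=2.4,interpolation=3),cv2.resize(b[130:255,190:390],None,fx=2.4,fy=2.4,interpolation=3)]))
E
```

```text
time_s: 7.47
ee_pos: [0.4367, -0.1306, 0.1187]
tcp_rot: [-0.474, -0.42, 0.581, -0.511]
wrist_force: [-0.9, -0.5, -1.4]
gripper_width: 0.497
time_s: 8.3
ee_pos: [0.4358, -0.1307, 0.1175]
tcp_rot: [-0.235, -0.213, 0.712, -0.626]
wrist_force: [-0.5, -0.5, 0.1]
gripper_width: 0.496
[ 0.43582543 -0.130743    0.11752118] [[-0.105, 0.992, -0.068], [-0.792, -0.125, -0.598], [-0.602, -0.009, 0.798]] [-0.23  0.52 -0.23  2.17  0.88  1.29 -1.21]
```

View pics/m3.png

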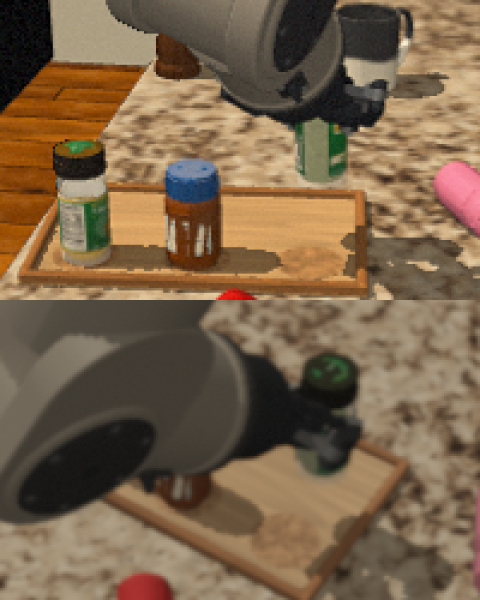

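The jar now hangs upright, lid on top, and the bare disc is visible in both views. One closer crop of disc and base comes next.

```bash
python3 - <<'E'
from h import *
a=cv2.imread("pics/s3.png")[170:250,270:350];b=cv2.imread("pics/c3.png")[170:250,280:360]
cv2.imwrite("pics/m4.png",np.hstack([cv2.resize(i,None,fx=5,fy=5,interpolation=3) for i in (a,b)]))
for n,o in (("side",(270,170)),("scene",(280,170))):
    for q in [(.4371,-.1208,.0696),(.439,-.079,.005),(.436,-.076,.005)]: print(n,q,(proj(n,q)-o)*5+2)
E
```

```text
side (0.4371, -0.1208, 0.0696) [213.67081866 118.54699945]
side (0.439, -0.079, 0.005) [195.13566563 298.74599577]
side (0.436, -0.076, 0.005) [201.47144333 302.7100697 ]
scene (0.4371, -0.1208, 0.0696) [216.57701162 137.22013916]
scene (0.439, -0.079, 0.005) [140.77010363 301.95900252]
scene (0.436, -0.076, 0.005) [142.47266025 310.01224545]
```

View pics/m4.png

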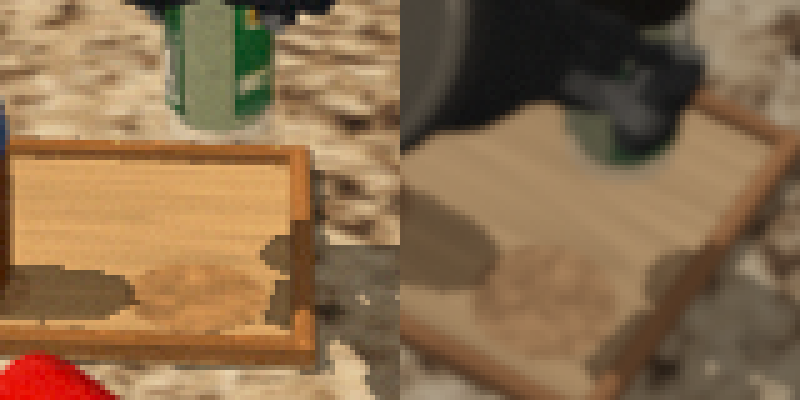

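Crop: the disc centre is at (200,297) in the side half and (143,301) in the scene half. The jar's base spans x 166–272 in the side half, bottom at row 131.

```bash
python3 - <<'E'
from h import *
S=lambda x,y:(270+(x-2)/5,170+(y-2)/5); K=lambda x,y:(280+(x-2)/5,170+(y-2)/5)
print("disc side",onz("side",*S(200,297.5),.005),"scene",onz("scene",*K(143,301),.005))
print("disc side w",onz("side",*S(133,297),.005)-onz("side",*S(268,297),.005),onz("side",*S(200,262),.005)-onz("side",*S(200,333),.005))
l,r=onz("side",*S(166,112),.0696),onz("side",*S(272,112),.0696); print("jar base side L,R",l,r,(l+r)/2,"front",onz("side",*S(219,131),.0696))
print("scene bottom",onz("scene",*K(222,170),.0696))
d=[onz("scene",*K(*q),.005) for q in [(72,301),(215,301),(143,245),(143,357)]];print(np.round(d,3).tolist())
E
```

```text
disc side [ 0.43708827 -0.08038518  0.005     ] scene [ 0.43858344 -0.07998036  0.005     ]
disc side w [0.05631276 0.00863881 0.        ] [ 0.00653221 -0.06131979  0.        ]
jar base side L,R [ 0.45787939 -0.12430906  0.0696    ] [ 0.4131437  -0.13123615  0.0696    ] [ 0.43551154 -0.1277726   0.0696    ] front [ 0.43363755 -0.10876172  0.0696    ]
scene bottom [ 0.42549943 -0.10757265  0.0696    ]
[[0.461, -0.062, 0.005], [0.416, -0.098, 0.005], [0.456, -0.104, 0.005], [0.422, -0.056, 0.005]]
```

Both views agree: disc at (0.438,-0.080), jar base at ≈(0.4355,-0.122) and z≈0.07. Lower to just above the disc and look again.

```bash
python3 -m crank '[{"fingers":1,"dx":0,"dy":-0.02,"dz":-0.3,"rx":0,"ry":0,"rz":0},{"fingers":1,"dx":0,"dy":-0.02,"dz":-0.5,"rx":0,"ry":0,"rz":0},{"fingers":1,"dx":0,"dy":-0.02,"dz":-0.5,"rx":0,"ry":0,"rz":0},{"fingers":1,"dx":0,"dy":-0.02,"dz":-0.5,"rx":0,"ry":0,"rz":0},{"fingers":1,"dx":0,"dy":-0.01,"dz":-0.5,"rx":0,"ry":0,"rz":0},{"fingers":1,"dx":0,"dy":0,"dz":-0.4,"rx":0,"ry":0,"rz":0},{"fingers":1,"dx":0,"dy":0,"dz":0,"rx":0,"ry":0,"rz":0},{"fingers":1,"dx":0,"dy":0,"dz":0,"rx":0,"ry":0,"rz":0}]'
python3 - <<'E'
from h import *
p,M,o=tool();print(p,M.round(3).tolist(),o["wrist_force"],o["time_s"])
a=ctrl.snapshot("side");b=ctrl.snapshot("scene");cv2.imwrite("pics/s5.png",a);cv2.imwrite("pics/c5.png",b)
cv2.imwrite("pics/m5.png",np.hstack([cv2.resize(i,None,fx=5,fy=5,interpolation=3) for i in (a[170:250,270:350],b[170:250,280:360])]))
B=p-.0126*M[:,0]; print("axis pt",B)
E
```

```text
time_s: 9.07
ee_pos: [0.4381, -0.0896, 0.0627]
tcp_rot: [-0.233, -0.213, 0.712, -0.627]
wrist_force: [-0.3, -0.8, -0.9]
gripper_width: 0.493
[ 0.43813629 -0.08959444  0.06267148] [[-0.105, 0.992, -0.066], [-0.793, -0.123, -0.596], [-0.6, -0.011, 0.8]] [-0.30798598 -0.75217262 -0.90335037] 9.0667
axis pt [ 0.43946095 -0.07959746  0.07022565]
```

View pics/m5.png

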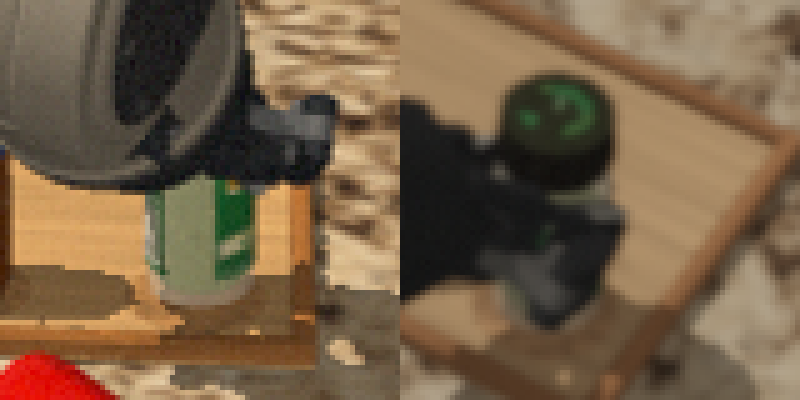

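Side half: the jar spans x 145–257 (centre 201), base front at row 305. Scene half: lid-top ellipse centred ≈(157,115).

```bash
python3 - <<'E'
from h import *
S=lambda x,y:(270+(x-2)/5,170+(y-2)/5); K=lambda x,y:(280+(x-2)/5,170+(y-2)/5)
for z in (.01,.015,.019):
    f=onz("side",*S(201,305),z); o,_=ray("side",280,210); d=(f-o)[:2]; d/=np.hypot(*d); print(z,"front",f,"ctr",f[:2]+.0225*d)
    print("  lidtop scene",onz("scene",*K(157,115),z+.105))
print("lid widths",onz("scene",*K(102,115),.12)-onz("scene",*K(212,115),.12))
E
```

```text
0.01 front [ 0.43516565 -0.06511079  0.01      ] ctr [ 0.43723531 -0.0875154 ]
  lidtop scene [ 0.43976258 -0.07830003  0.115     ]
0.015 front [ 0.43434337 -0.05620927  0.015     ] ctr [ 0.43641302 -0.07861388]
  lidtop scene [ 0.43725389 -0.07415945  0.12      ]
0.019 front [ 0.43368554 -0.04908806  0.019     ] ctr [ 0.43575519 -0.07149267]
  lidtop scene [ 0.43524694 -0.07084699  0.124     ]
lid widths [0.03161175 0.02554337 0.        ]
```

Base is centred within ~2 mm, upright within ~2°. Lower gently to contact.

```bash
python3 -m crank '[{"fingers":1,"dx":0.06,"dy":0,"dz":-0.08,"rx":0,"ry":0,"rz":0},{"fingers":1,"dx":0.06,"dy":0,"dz":-0.08,"rx":0,"ry":0,"rz":0},{"fingers":1,"dx":0.06,"dy":0,"dz":-0.08,"rx":0,"ry":0,"rz":0},{"fingers":1,"dx":0,"dy":0,"dz":0,"rx":0,"ry":0,"rz":0}]'
python3 -m crank '[{"fingers":1,"dx":0.018,"dy":0,"dz":-0.024,"rx":0,"ry":0,"rz":0},{"fingers":1,"dx":0.018,"dy":0,"dz":-0.024,"rx":0,"ry":0,"rz":0},{"fingers":1,"dx":0,"dy":0,"dz":0,"rx":0,"ry":0,"rz":0}]'
```

```text
time_s: 9.5
ee_pos: [0.4383, -0.0903, 0.0561]
tcp_rot: [-0.234, -0.212, 0.712, -0.627]
wrist_force: [0.1, 1.6, 4.9]
gripper_width: 0.493
time_s: 9.75
ee_pos: [0.4382, -0.0906, 0.056]
tcp_rot: [-0.233, -0.211, 0.713, -0.627]
wrist_force: [-4.3, 5.8, 26.1]
gripper_width: 0.494
```

Contact: 26 N, so back off ~1.2 mm and release.

```bash
python3 -m crank '[{"fingers":1,"dx":-0.025,"dy":0,"dz":0.034,"rx":0,"ry":0,"rz":0},{"fingers":1,"dx":0,"dy":0,"dz":0,"rx":0,"ry":0,"rz":0}]' 20
python3 -m crank '[{"fingers":0,"dx":0,"dy":0,"dz":0,"rx":0,"ry":0,"rz":0},{"fingers":-0.1,"dx":0,"dy":0,"dz":0,"rx":0,"ry":0,"rz":0},{"fingers":-0.2,"dx":0,"dy":0,"dz":0,"rx":0,"ry":0,"rz":0},{"fingers":-0.3,"dx":0,"dy":0,"dz":0,"rx":0,"ry":0,"rz":0},{"fingers":-0.4,"dx":0,"dy":0,"dz":0,"rx":0,"ry":0,"rz":0},{"fingers":-0.4,"dx":0,"dy":0,"dz":0,"rx":0,"ry":0,"rz":0}]'
python3 - <<'E'
from h import *
a=ctrl.snapshot("side");b=ctrl.snapshot("scene");cv2.imwrite("pics/m6.png",np.hstack([cv2.resize(i,None,fx=4,fy=4,interpolation=3) for i in (a[150:250,260:360],b[160:260,280:380])]))
E
```

```text
time_s: 9.92
ee_pos: [0.4383, -0.0903, 0.0561]
tcp_rot: [-0.234, -0.212, 0.712, -0.627]
wrist_force: [-0.8, 1.4, 8.5]
gripper_width: 0.498
time_s: 10.42
ee_pos: [0.4382, -0.0899, 0.0553]
tcp_rot: [-0.234, -0.213, 0.712, -0.627]
wrist_force: [0.7, 0.6, -0.1]
gripper_width: 0.699
```

View pics/m6.png

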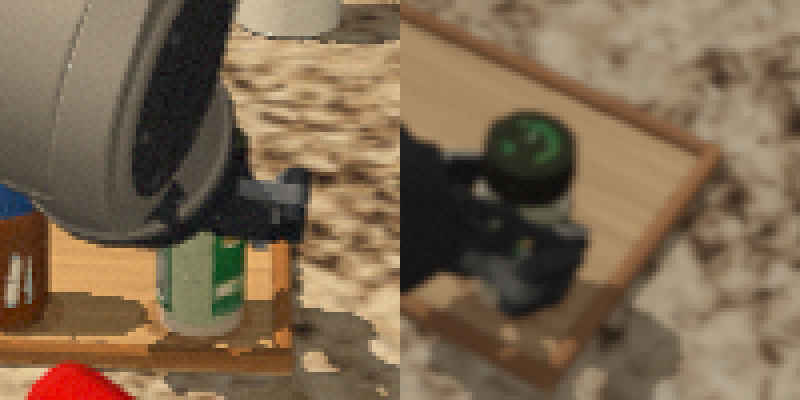

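Jar stands free between the open fingers. Retreat along the tool axis, then check.

```bash
python3 -m crank '[{"fingers":-0.4,"dx":-0.2,"dy":0,"dz":0,"rx":0,"ry":0,"rz":0},{"fingers":-0.4,"dx":-0.4,"dy":0,"dz":0,"rx":0,"ry":0,"rz":0},{"fingers":-0.4,"dx":-0.6,"dy":0,"dz":0,"rx":0,"ry":0,"rz":0},{"fingers":-0.4,"dx":-0.8,"dy":0,"dz":0,"rx":0,"ry":0,"rz":0},{"fingers":-0.4,"dx":-0.8,"dy":0,"dz":0,"rx":0,"ry":0,"rz":0},{"fingers":-0.4,"dx":-0.8,"dy":0,"dz":0,"rx":0,"ry":0,"rz":0},{"fingers":-0.4,"dx":-0.8,"dy":0,"dz":0,"rx":0,"ry":0,"rz":0},{"fingers":-0.4,"dx":-0.8,"dy":0,"dz":0,"rx":0,"ry":0,"rz":0},{"fingers":-0.4,"dx":-0.4,"dy":0,"dz":0,"rx":0,"ry":0,"rz":0},{"fingers":-0.4,"dx":0,"dy":0,"dz":0,"rx":0,"ry":0,"rz":0},{"fingers":-0.4,"dx":0,"dy":0,"dz":0,"rx":0,"ry":0,"rz":0}]'
python3 - <<'E'
from h import *
import pickle
C=cal("wrist");pickle.dump(C,open("w7.pkl","wb"));w=ctrl.snapshot("wrist");cv2.imwrite("pics/w7.png",w)
a=ctrl.snapshot("side");cv2.imwrite("pics/s7.png",a)
cv2.imwrite("pics/m7.png",np.hstack([cv2.resize(w,(533,400)),cv2.resize(a[160:260,190:345][:, -65:],None,fx=4,fy=4,interpolation=3)]))
for q in [(.438,-.08,.005),(.438,-.08,.11)]: print(proj("wrist",q,C)*.952,(proj("side",q)-(280,160))*4+(533,0))
E
```

```text
time_s: 11.43
ee_pos: [0.4529, 0.0214, 0.1395]
tcp_rot: [-0.234, -0.213, 0.712, -0.627]
wrist_force: [0.3, -0.8, 0.1]
gripper_width: 0.701
[267.96014903 130.08855217] [649.60089135 276.62377965]
[266.65721095 249.2802145 ] [654.46319909  93.91172281]
```

View pics/m7.png

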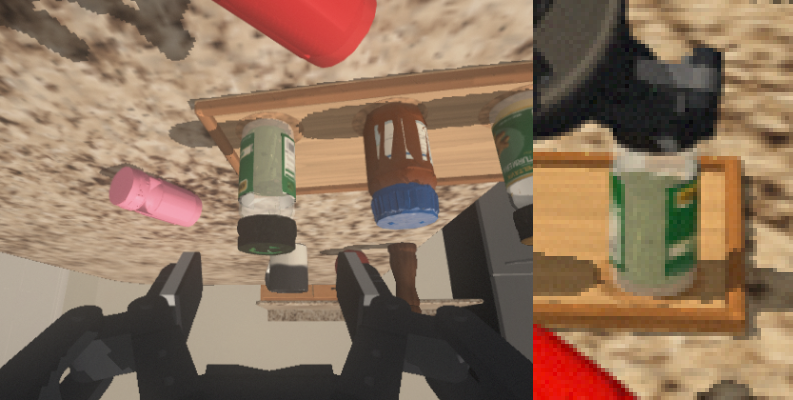

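The upside-down wrist view shows the jar upright, base ≈(268,128) and lid ≈(267,248), matching the predicted (268,130) and (267,249). The cork rim shows evenly on both sides, the neighbours are in place, and the gripper is clear.

```bash
python3 -c "
from cell import ctrl
print(ctrl.close_job())"
```

```text
the job is handed in; nothing more can be done
None
```

The fallen jar now stands upright, lid on top, on the bare cork disc (disc0, the one nearest the robot). The gripper has let go and is clear. I handed the job in at about 11.5 s of the 38 s allowed.

**How it was done:** I gripped the jar mid-body with the tool tilted about 37° from vertical over the lid. I lifted it, pitched it 90° about the jaw axis, lowered it until it touched, then eased off, opened and backed away.

**Last checks:**
- **Position:** in the final wrist picture the base and lid sit within about 2 pixels of where a jar centred on the disc should be. The cork rim shows evenly on both sides.
- **Other containers:** both looked undisturbed, judged by eye rather than measured, and I did not move the pink or red look-alikes.
- **Forces:** the highest wrist reading I saw was about 26 N at touchdown, and it was back near zero after release.

**What disagreed or failed:**
- The side picture put the jar about 1 pixel (roughly 2 mm) off the expected spot, within the calibration error.
- While the jar was in the air, the height and y position of its base differed by a few millimetres between estimates. The look just above the disc and the touchdown settled it.
- My first moves were refused until I put all seven numbers in every row; one turn row sent while finding this out did run, and I counted it.

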